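Press the axle caps home on the test trolley

ROBOT

A 6-joint arm with a two-finger parallel gripper is mounted at the origin on a cart in front of the work surface, level with it; the furniture and walls round the work are solid. World frame = base frame: x ahead of the robot, y to its left, z up, the work surface at z = 0. Lengths are in mm, angles in degrees, forces in N, time in s.
With the tool pointing down it reaches from about 350 to 850 mm from the base axis. Payload 8.1 kg.
Tool frame: the origin (TCP) lies at the very end of the fingers, on their centre line; the grasp point (between the pads) lies 19 mm behind it; z points along the fingers, y is the line along which they close (so a half turn about z gives the same grasp; the last joint's range is limited). The gripper opens to 85 mm and grips with 20 to 120 N. Pads are 22 mm wide; open, the fingers measure 114 mm over their backs; the gripper's body (76 mm by 85 mm) begins 54 mm behind the grasp point. The pads swing forward as they close: fully open they stand 13 mm farther back than shut.
Start: joints at [67.472, 7.471, 85.268, -0, 87.261, -4.893], TCP at [181.756, 571.813, 231.292] pointing down, gripper open.
Joint ranges: [-169.43, 169.43], [-51.17, 129.36], [1.28, 143.12], [-76.62, 256.62], [0, 156.53], [-152.29, 152.29]. Speed limits (degrees/s): [136.94, 136.94, 159.86, 180, 180, 180].

INTERFACE

Orientations are given as [roll, pitch, yaw] about the fixed x, y, z axes, in that order (R = Rz(yaw) Ry(pitch) Rx(roll)).
In Python, from bench import * gives the robot as it stands.
- The arm moves only by the tool play_rows, never from a script. Its argument "increments" is a list of rows, each a list of 3 entries, a list of its own where there are three numbers: the gripper's target within -1 to 1 (fully open at 1, half-way at 0, shut at -1), then the shift along the tool's x, y, z in mm, then the turn about the tool's z in rad. A call has 1 to 12 rows; each row shifts and turns the commanded pose from where the row before left it, along the tool's axes as they then stand; what a row does not reach is not made up. A row lasts 1/12 s, in which the tool goes at most 41.7 mm and 7.16 degrees, less where a joint would pass 70% of its speed; a pose out of reach is approached as far as the arm can. A call is refused whole if a number of a shift passes 41.7 or a number of a turn 0.125, either way. A call with a gripper value outside its range is refused whole. The fingers move at their own pace and stop on an object; "force" is the grip in N (left out, the last holds). Time passes only in rows, so rows that do not move let the fingers close. It gives the time, the measured TCP pose, the force, the opening and the grip force at its end, in the units of the state.
- sense(): the state, without advancing time (a new reading comes with each control period).
- snapshot(name): name is "scene" or "top" or "wrist"; returns a dict with "color" (400x640x3 uint8, red, green, blue), "intrinsics" (3x3 intrinsics, pixels), "world_from_camera" (4x4, takes a point from camera to world coordinates). Camera axes: x right, y down, z forward; pixel columns grow to the right and rows downward; lengths in mm; the calibration is good to about 2 mm. A picture is of the moment at which its call begins. There is no depth.
- hand_in(): hands the job in; it is judged then, once.
Trained networks look in a picture, given as the dict that the camera call returned (one of the last four; its "shot" number tells which), for a name from the list of things; names that differ only in an ending like _2 or _b are one class to them, and where a whole thing is asked for, a point or a joint stands for the part that bears it (a point fixed in the world has none). Each returns a list of dicts, best first, with "p" (0 to 1); they miss things now and then, are a little off and sometimes report something else, mostly with a low value. They report only what shows in the picture. A call takes as long as a camera call.
- find_in(query, picture): "xyz" ([x, y, z] in mm, in the coordinates of the camera as it stood for that picture, good to about 4 mm: the middle of the surface that is visible of it).
- regions_of(query, picture): "mask" (400x640 bool, what is visible of it).
- pinpoint(query, picture): "xyz" ([x, y, z] in mm, in the coordinates of the camera as it stood for that picture, good to about 4 mm: a listed point, or the origin of a listed thing).
The state is a dict: "time": time; "joint_pos": joint angles; "qd": joint speeds; "joint_efforts": joint torques, N m; "tool_pos": TCP position; "tcp_rot": TCP orientation; "ft_force": force on the tool from outside, world axes, zero at the start; "wrist_torque": the same for the moment, N m; "finger_gap": finger opening in mm; "grip_force": force on a finger pad.
Only numpy, scipy, OpenCV 4.12 (cv2) and the standard library are available. Lean on these libraries where they do the work, as an engineer would, in place of code of your own. Each camera call takes 0.05 s, during which the arm holds its last target. There are 200 camera calls.

TASK

The two blue wheels of the test trolley have steel axle caps only started on their shafts: press both caps straight down until they sit fully home, tight on the wheels. Leave the cap on the green wheel standing high as it is, because that wheel still has to come off.

Things in the scene. Friction and masses are not known exactly. Their poses are not given: they have to be found in the camera images.
- trolley_frame: Side plate of the test trolley: long aluminium plate 156 x 64 mm, 16 mm high, fixed to the table, with two blue wheels (60 mm across, tops at z = 0.036) on upright 16 mm shafts, at its own y = +50 and -50 mm. Origin: centre of its underside, on the table (z = 0); y along its length.
- blue_cap_1_top (a point): Centre of the flat top (31 mm across, z up) of the steel axle cap on the left (robot's left, +y) blue wheel: a closed push nut, 24 mm tall, toothed flange 42 mm across below. It slides only straight down its shaft. Top at z = 0.074 to 0.078 at the start, 0.060 when home, flange on the wheel: a solid stop. Needs about 9 N from above to move, stays where left, no spring back.
- blue_cap_2_top (a point): Centre of the flat top (31 mm across, z up) of the steel axle cap on the right (robot's right, -y) blue wheel: a closed push nut, 24 mm tall, toothed flange 42 mm across below. It slides only straight down its shaft. Top at z = 0.074 to 0.078 at the start, 0.060 when home, flange on the wheel: a solid stop. Needs about 9 N from above to move, stays where left, no spring back.
- green_cap_top (a point): The same point of a cap of the same kind and heights on the green wheel, which is alone on a square aluminium plate (76 mm, fixed to the table), left or right of the trolley plate. Its cap also stands 14 to 18 mm above the wheel. Not to be pressed.

How it is judged:
By the outcome, as a careful person would: the job done as asked, in the order asked, and still so for the second after the job is handed in, with the robot touching nothing.
It also fails if it takes over 29 s, if anything falls off the work surface, if the arm or the gripper's body presses on something with over 40 N, if the wrist force passes 120 N, or if a joint passes its speed limit or range.

## Working session

There is one attempt and no reset: what is moved stays moved. The work goes in short steps, Python scripts to look and compute and a tool call to move; the robot and the scene stay as the last step left them, time stands still between calls to the robot, and variables do not carry over. Pictures are saved under pics/ and viewed, at most 10 in all, crops included, and the job is handed in when it is done.

Besides the shell and the picture viewer there is one more tool, called after "Emit:" as a command line: name --argument value ..., lists and objects as JSON in quotes. play_rows: Moves the arm, as the interface text tells. Its arguments: {"type":"object","properties":{"increments":{"type":"array","items":{"type":"array"}},"force":{"type":"number"}},"required":["increments"]}

```bash
mkdir -p pics && cat > h.py <<'E'
from bench import *
import numpy as np, cv2
def tow(s,p):
    T=np.array(s["world_from_camera"]); return (T@np.r_[p,1])[:3]
def pts(s,names=("blue_cap_1_top","green_cap_top","trolley_frame")):
    for n in names:
        for d in pinpoint(n,s): print(n,round(d["p"],2),tow(s,d["xyz"]).round(1))
def save(s,f): cv2.imwrite("pics/"+f,s["color"][...,::-1])
E
python3 - <<'E'
from h import *
for n in("scene","top"):
    s=snapshot(n);save(s,n+"1.png");print(n);pts(s)
st=sense();print(st["time"],st["tool_pos"],st["tcp_rot"])
E
```

```text
scene
blue_cap_1_top 0.89 [442.7 240.5  75.8]
green_cap_top 0.84 [ 435.9 -142.9   76.2]
trolley_frame 0.97 [444.9 190.7  -4.5]
top
blue_cap_1_top 0.81 [439.6 240.7  72.4]
green_cap_top 0.56 [ 436.5 -145.6   81.4]
trolley_frame 0.7 [ 4.483e+02  1.948e+02 -3.000e-01]
0.4 [181.7260222  571.7384247  231.12909348] [-1.79984090e+02 -1.28082304e-03  1.62364789e+02]
```

View pics/scene1.png

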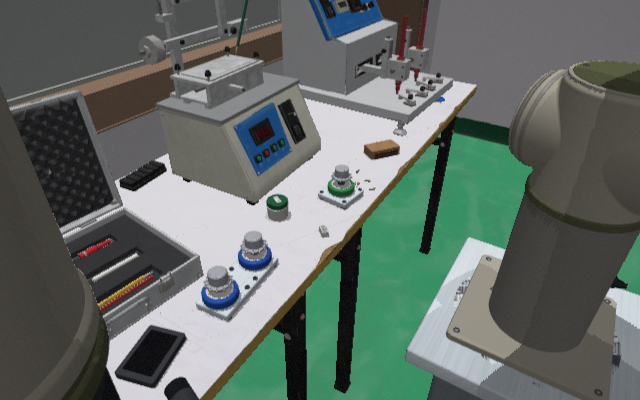

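View pics/top1.png

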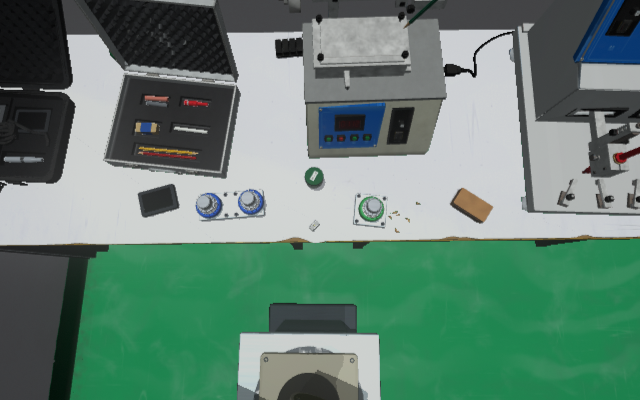

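The scene view shows the trolley with its two blue wheels at pixels (220,285) and (254,250). The green wheel stands alone at (342,185). The top view agrees: blue at (207,204) and (248,201), green at (371,207). The path to the blue wheels is clear, so I'm going above the left blue cap with the fingers closing.

Emit:
play_rows --increments '[[-1,[-31.5,-21.6,4],0],[-1,[-31.5,-21.6,4],0],[-1,[-31.5,-21.6,4],0],[-1,[-31.5,-21.6,4],0],[-1,[-31.5,-21.6,4],0],[-1,[-31.5,-21.6,4],0],[-1,[-31.5,-21.6,4],0],[-1,[-31.5,-21.6,4],0],[-1,[-31.5,-21.6,4],0],[-1,[-31.5,-21.6,4],0],[-1,[-31.5,-21.6,4],0],[-1,[0,0,0],0]]' --force 40

```text
time: 1.4
tool_pos: [443.1, 235.2, 186.7]
tcp_rot: [-179.9, 0.1, 162.1]
ft_force: [1.0, 0.5, 1.4]
finger_gap: 0.0
grip_force: 0.0
```

```bash
python3 - <<'E'
from h import *
s=snapshot("wrist");save(s,"w1.png");pts(s)
s=snapshot("scene");pts(s)
s=snapshot("top");pts(s)
st=sense();print({k:np.round(st[k],1) for k in("time","tool_pos","tcp_rot","ft_force","finger_gap","joint_pos")})
E
```

```text
blue_cap_1_top 0.63 [437.9 240.6  73.9]
trolley_frame 0.6 [ 4.482e+02  1.940e+02 -1.000e-01]
green_cap_top 0.74 [ 434.7 -143.2   73.7]
trolley_frame 0.62 [446.9 190.7  -0. ]
blue_cap_1_top 0.68 [438.6 241.9  74. ]
green_cap_top 0.8 [ 433.9 -142.3   78.9]
trolley_frame 0.91 [446.2 194.5   1.5]
{'time': np.float64(2.0), 'tool_pos': array([439.7, 241. , 187.4]), 'tcp_rot': array([180. ,   0. , 162.4]), 'ft_force': array([ 0.2, -0. , -0.8]), 'finger_gap': np.float64(-0.1), 'joint_pos': array([ 22.9,  -6.5, 104. ,   0. ,  82.6, -49.6])}
```

View pics/w1.png

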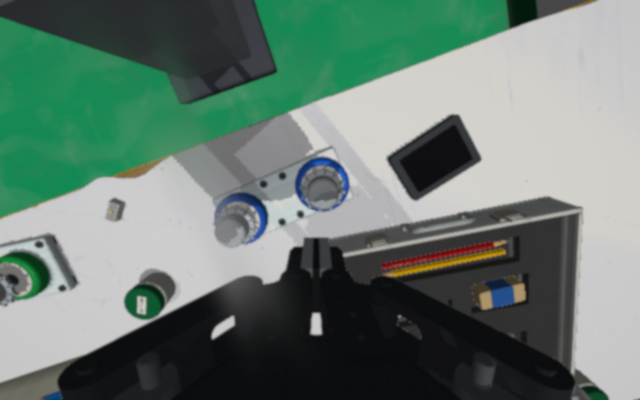

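The wrist view shows the left cap at (322,185) and the right cap at (232,228), on the trolley plate. The green wheel is well off at (20,270). Cap 1 is estimated at (439.5, 241, 75), directly under the TCP, so I'm descending.

Emit:
play_rows --increments '[[-1,[0,0,24],0],[-1,[0,0,24],0],[-1,[0,0,24],0],[-1,[0,0,20],0],[-1,[0,0,8],0],[-1,[0,0,5],0],[-1,[0,0,5],0],[-1,[0,0,5],0],[-1,[0,0,4],0],[-1,[0,0,4],0],[-1,[0,0,3],0],[-1,[0,0,0],0]]'

```text
time: 3.0
tool_pos: [440.9, 240.9, 62.6]
tcp_rot: [179.9, 0.1, 162.4]
ft_force: [-1.7, 0.0, 0.4]
finger_gap: 0.0
grip_force: 0.2
```

```bash
python3 - <<'E'
from h import *
st=sense();print({k:np.round(st[k],1) for k in("time","tool_pos","ft_force","wrist_torque","finger_gap")})
E
```

```text
{'time': np.float64(3.0), 'tool_pos': array([440.9, 240.9,  62.6]), 'ft_force': array([-1.7,  0. ,  0.4]), 'wrist_torque': array([-0.,  0., -0.]), 'finger_gap': np.float64(0.0)}
```

Emit:
play_rows --increments '[[-1,[0,0,2],0],[-1,[0,0,1],0],[-1,[0,0,1],0],[-1,[0,0,0],0],[-1,[0,0,0],0]]'

```text
time: 3.42
tool_pos: [441.1, 241.0, 59.9]
tcp_rot: [179.9, 0.1, 162.4]
ft_force: [-6.7, -3.1, 16.1]
finger_gap: 0.1
grip_force: 8.0
```

```bash
python3 - <<'E'
from h import *
st=sense();print({k:np.round(st[k],1) for k in("time","tool_pos","ft_force","wrist_torque","finger_gap")})
s=snapshot("wrist");save(s,"w2.png");pts(s)
E
```

```text
{'time': np.float64(3.4), 'tool_pos': array([441.1, 241. ,  59.9]), 'ft_force': array([-6.7, -3.1, 16.1]), 'wrist_torque': array([-0.6,  1.3, -0. ]), 'finger_gap': np.float64(0.1)}
blue_cap_1_top 0.9 [438.3 240.5  63.5]
trolley_frame 0.87 [444.3 195.4  -1.6]
```

View pics/w2.png

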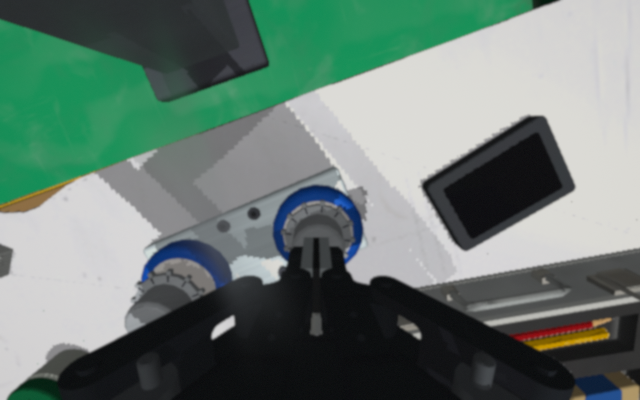

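The fingers are on cap 1, stopped at z = 59.9, and the flange is on the blue wheel at (318,225). I'll press a little more to be sure, then lift and go above cap 2.

Emit:
play_rows --increments '[[-1,[0,0,1],0],[-1,[0,0,0.5],0],[-1,[0,0,0],0]]'

```text
time: 3.87
tool_pos: [441.3, 241.1, 59.8]
tcp_rot: [179.9, 0.1, 162.4]
ft_force: [-13.5, -5.9, 29.8]
finger_gap: 0.0
grip_force: 14.8
```

Emit:
play_rows --increments '[[-1,[0,0,-30],0],[-1,[0,0,-30],0],[-1,[-14,-29,-20],0],[-1,[-14,-29,0],0],[-1,[-14,-29,0],0],[-1,[0,0,0],0],[-1,[0,0,0],0],[-1,[0,0,0],0]]'

```text
time: 4.53
tool_pos: [454.1, 144.9, 136.4]
tcp_rot: [179.9, 0.1, 162.3]
ft_force: [0.6, -0.2, 0.4]
finger_gap: 0.0
grip_force: 0.0
```

```bash
python3 - <<'E'
from h import *
s=snapshot("wrist");pts(s)
w=s
for n in("scene","top"):
    s=snapshot(n);print(n);pts(s)
st=sense();print({k:np.round(st[k],1) for k in("time","tool_pos","ft_force")})
im=w["color"].copy();T=np.linalg.inv(w["world_from_camera"])
for P in[(453.5,145.5,76),(440,241,60)]:
    c=T@np.r_[P,1];u=np.array(w["intrinsics"])@c[:3];u=u[:2]/u[2];print(u);cv2.circle(im,(int(u[0]),int(u[1])),3,(255,0,0),-1)
save({"color":im},"w3.png")
E
```

```text
blue_cap_1_top 0.83 [438.5 242.6  65.3]
trolley_frame 0.95 [445.8 195.4  -1.7]
scene
blue_cap_1_top 0.85 [439.9 242.   59.9]
green_cap_top 0.8 [ 435.5 -141.6   73.8]
trolley_frame 0.81 [447.  191.8  -1.1]
top
blue_cap_1_top 0.59 [440.  241.9  57. ]
green_cap_top 0.78 [ 433.7 -144.2   80.6]
{'time': np.float64(5.1), 'tool_pos': array([453.6, 144.9, 135.8]), 'ft_force': array([-0.5,  1. ,  0.2])}
[316.58562479 217.37877842]
[427.59009236 160.12927717]
```

View pics/w3.png

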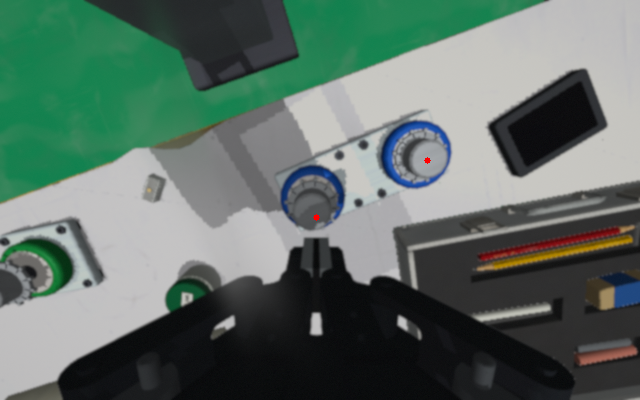

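Cap 1 is home: its top measures about z = 60. Cap 2's top seems centred slightly above my dot at (316,217), so I'll enlarge that part.

```bash
python3 - <<'E'
import cv2
im=cv2.imread("pics/w3.png")[150:250,260:380]
cv2.imwrite("pics/w3c.png",cv2.resize(im,None,fx=5,fy=5,interpolation=cv2.INTER_CUBIC))
E
```

```text
(no output)
```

View pics/w3c.png

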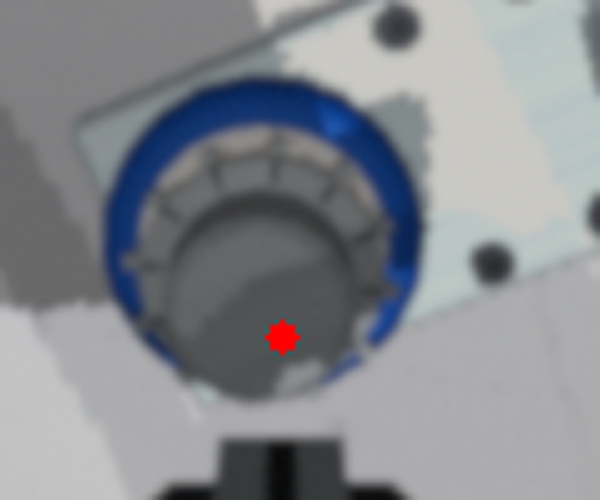

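The crop shows the cap's top disc centred at about (262,305), which is pixel (312.4,211) in the full picture. I'll convert that to a position at z = 76.

```bash
python3 - <<'E'
from h import *
w=snapshot("wrist");T=np.array(w["world_from_camera"]);K=np.array(w["intrinsics"])
for u,z in(((312.4,211),76),((428,158.5),60)):
    d=T[:3,:3]@np.linalg.solve(K,[*u,1]);P=T[:3,3]+d*(z-T[2,3])/d[2];print(P.round(1))
    st=sense();y=np.radians(162.35);e=P[:2]-np.array(st["tool_pos"])[:2]
    print("tool dx,dy",e@[np.cos(y),np.sin(y)],e@[np.sin(y),-np.cos(y)])
E
```

```text
[446.8 144.   76. ]
tool dx,dy 6.210982424959304 -2.8456560322774367
[437.9 241.2  60. ]
tool dx,dy 44.16632495520352 87.0942031333583
```

Emit:
play_rows --increments '[[-1,[5,-3.5,18],0],[-1,[0,0,20],0],[-1,[0,0,8],0],[-1,[0,0,6],0],[-1,[0,0,5],0],[-1,[0,0,5],0],[-1,[0,0,4],0],[-1,[0,0,4],0],[-1,[0,0,3],0],[-1,[0,0,2],0],[-1,[0,0,1.5],0],[-1,[0,0,0],0]]'

```text
time: 6.18
tool_pos: [448.4, 143.1, 60.3]
tcp_rot: [180.0, 0.0, 162.4]
ft_force: [-2.6, -0.5, 4.8]
finger_gap: -0.1
grip_force: 2.4
```

Emit:
play_rows --increments '[[-1,[0,0,1],0],[-1,[0,0,1],0],[-1,[0,0,1],0],[-1,[0,0,0],0],[-1,[0,0,0],0]]'

```text
time: 6.6
tool_pos: [448.7, 143.2, 59.8]
tcp_rot: [180.0, 0.0, 162.4]
ft_force: [-16.1, -2.9, 30.6]
finger_gap: -0.4
grip_force: 15.5
```

Stopped hard at z = 59.8 with 31 N, the same as cap 1. I'll lift clear and check.

Emit:
play_rows --increments '[[-1,[0,0,-30],0],[-1,[0,0,-30],0],[-1,[0,0,-30],0],[-1,[20,30,-20],0],[-1,[20,30,-20],0],[-1,[20,30,0],0],[-1,[0,0,0],0],[-1,[0,0,0],0],[-1,[0,0,0],0]]'

```text
time: 7.35
tool_pos: [418.0, 246.9, 186.4]
tcp_rot: [-180.0, 0.0, 162.4]
ft_force: [-0.0, 0.1, -0.6]
finger_gap: -0.3
grip_force: 0.0
```

```bash
python3 - <<'E'
from h import *
for n in("wrist","scene","top"):
    s=snapshot(n);print(n);pts(s)
    if n=="scene": cv2.imwrite("pics/s2.png",cv2.resize(s["color"][150:330,180:380,::-1],None,fx=3,fy=3,interpolation=cv2.INTER_CUBIC))
E
```

```text
wrist
blue_cap_1_top 0.77 [435.8 240.4  63.7]
trolley_frame 0.65 [447.7 193.4  -0.5]
scene
green_cap_top 0.52 [ 432.8 -142.1   73.3]
trolley_frame 0.81 [447.  192.1  -2.6]
top
blue_cap_1_top 0.75 [438.5 242.7  58.7]
green_cap_top 0.74 [ 433.2 -143.7   79.5]
trolley_frame 0.94 [445.6 191.5  -2.1]
```

View pics/s2.png

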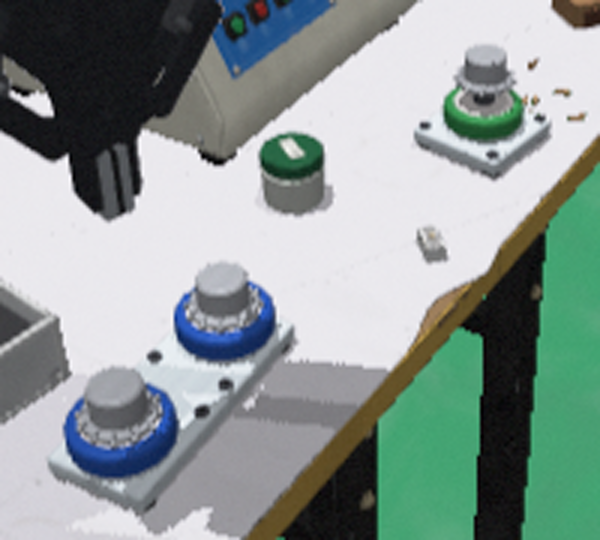

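The crop shows both blue caps, at (115,400) and (223,290), with their flanges flat on the wheels. The green cap at (487,65) still stands high, with shaft showing under it.

```bash
python3 -c "
from bench import *
print(hand_in())"
```

```text
the job is handed in; nothing more can be done
None
```

Both blue-wheel caps are pressed fully home (the tool stopped hard at z ≈ 60 mm on each), the green-wheel cap was not touched and still stands high, and the job is handed in.

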